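# Fit the sugar shaker's lid set and take its cap off

## Task

The cake is ready for dusting: put the blue-capped lid set (sifter and cap, locked together) on the open tin it matches, so that the square sifter sits fully home and level in the tin's mouth. Then turn the cap about a quarter turn anticlockwise to unlock it and lift the cap off alone, leaving the sifter seated undisturbed. Finish while holding the cap in the gripper, well clear above the sifter, and leave both tins standing where they are.

Things in the scene. Friction and masses are not known exactly. Their poses are not given: they have to be found in the camera images.
- blue_tin: open square shaker tin, blue, bright steel rim, loose, about 0.6 kg: 76 x 76 mm outside, rounded corners, 56 mm high, mouth 70 mm square. The blue-capped lid set belongs to it. Origin: centre of its underside; z up, x and y square to its sides.
- white_tin: open square shaker tin, white, bright steel rim, loose: 62 x 62 mm outside, 56 mm high, mouth 56 mm square, too small for the blue-capped set. (Its own white-capped set lies on the chopping board at the back and is not needed.) Origin: centre of its underside, z up.
- sifter: inner lid, bright steel, 70 g: tapered square skirt below (12 mm deep, 66 mm across at the top, 60 at the foot), square flange 76 mm (z 12 to 15 mm) that rests on the tin's rim, round perforated neck above (z 15 to 36 mm) under the cap. Origin: centre of the skirt's foot; z up, x, y square to its sides. Fits the tin in any of 4 quarter positions, 2 mm play; seated, 44 mm above the tin's origin.
- cap: outer lid, round blue ribbed cap, 57 mm across, 34 mm high, open below, 40 g; hold the set by it. Origin: centre of its lower rim, z up; 15 mm above the sifter's origin at rest. Locked while its x axis is within 40 deg of the sifter's x (start: within 9): lifted, it carries the sifter after 2.5 mm play. Clockwise a stop; 50 to 110 deg anticlockwise from above it lifts off free. Turns easily.
There are look-alikes about, which are no part of the job. There is more than one size of the blue_tin; the one meant has the size given above.

How it is judged:
On the way, in this order (a step that is already met when the one before it is completed fails the run):
1. the lid set is picked up whole, cap and sifter together (height (world z) of sifter above 0.04 m and distance between cap and sifter below 0.022 m), for 0.2 s.
2. the lid set sits home on the blue tin, the cap still on it (z of sifter in the frame of blue_tin between 0.04 and 0.047 m and horizontal distance between sifter and blue_tin below 0.005 m and angle between sifter's own z axis and vertical below 0.07 rad and distance between cap and sifter below 0.022 m), for 0.2 s.
3. the cap has been lifted off alone, the sifter still seated (z of sifter in the frame of blue_tin between 0.04 and 0.047 m and horizontal distance between sifter and blue_tin below 0.005 m and angle between sifter's own z axis and vertical below 0.07 rad and z of cap in the frame of sifter above 0.045 m), for 0.2 s.
At the end, for the whole second after the job is handed in: Sifter seated in the blue tin: within 5 mm of its axis, flange on the rim to 3 mm, level to 4 degrees. Cap held still in the gripper, touching neither sifter nor tin, its rim 35 mm or more above the flange. Tins upright, the blue one within 50 mm and the white within 30 mm of where it stood (z of sifter in the frame of blue_tin between 0.04 and 0.047 m and horizontal distance between sifter and blue_tin below 0.005 m and angle between sifter's own z axis and vertical below 0.07 rad and z of cap in the frame of sifter above 0.05 m and contact force between the fingers and cap above 1 N and contact force between cap and sifter below 0.05 N and contact force between cap and blue_tin below 0.05 N and linear speed of cap below 0.03 m/s and angle between each of blue_tin, white_tin's own z axis and vertical below 0.05 rad and distance of blue_tin from where it was at the start of the episode below 0.05 m and distance of white_tin from where it was at the start of the episode below 0.03 m); the arm keeps its last pose, push and grip.
It fails at once if cap and sifter come apart while the sifter is not seated in the blue tin, or the sifter is lifted, tipped or knocked out of its seat once the cap is off (distance between cap and sifter above 0.035 m and not (z of sifter in the frame of blue_tin between 0.04 and 0.047 m and horizontal distance between sifter and blue_tin below 0.005 m and angle between sifter's own z axis and vertical below 0.07 rad)).
It fails at once if a tin is tipped (angle between any of blue_tin, white_tin's own z axis and vertical above 0.25 rad).
It also fails if it takes over 40 s, if anything falls off the work surface, if the arm or the gripper's body presses on something with over 40 N, if the wrist force passes 120 N, or if a joint passes its speed limit or range.

## Robot

A 7-joint arm with a two-finger parallel gripper is mounted at the origin on a cart in front of the work surface, level with it; the furniture and walls round the work are solid. World frame = base frame: x ahead of the robot, y to its left, z up, the work surface at z = 0. Lengths are in m, angles in rad, forces in N, time in s.
With the tool pointing down it reaches from about 0.425 to 0.875 m from the base axis. Payload 8.4 kg.
Tool frame: the origin (TCP) lies at the very end of the fingers, on their centre line; the grasp point (between the pads) lies 19 mm behind it; z points along the fingers, y is the direction in which the jaws open and shut (so a half turn about z gives the same grasp; the last joint's range is limited). The gripper opens to 87 mm and grips with 3 to 60 N. Pads are 19 mm wide; open, the fingers measure 117 mm over their backs; the gripper's body (75 mm by 190 mm) begins 51 mm behind the grasp point.
Start: joints at [-1.274, 0.333, 0.04, 1.465, -0.013, 1.343, -0.059], TCP at [0.251, 0.6, 0.223] pointing down, gripper open.
Joint ranges: [-2.58, 2.58], [-0.38, 2.09], [-1.3, 1.39], [0.25, 2.4], [-1.5, 4.64], [0.08, 2.09], [-2.65, 2.65]. Speed limits (rad/s): [2.22, 2.22, 2.79, 2.79, 3.14, 3.14, 3.14].

## Interface

Orientations are given as a 3x3 rotation matrix whose columns are the frame's x, y, z axes.
In Python, from plant import bot gives the robot as it stands. Calls block until the motion is done:
- bot.move_pose(position, orientation): joint-space move of the TCP to a pose.
- bot.move_straight(position, rotation=None, rate=0.15, threshold=None): straight line of the TCP; rotation=None keeps the orientation; rate is the mean speed in m/s. With threshold (N) it stops when the force on the tool has changed by that much, and returns True; else False.
- bot.set_joints(angles): joint-space move.
- bot.move_gripper(opening, effort=None): finger opening in m; effort is the grip in N (None keeps the last); returns when the fingers have stopped.
- bot.wait(seconds).
- bot.ik(position, orientation): joint angles nearest the present ones, or None.
- bot.read_camera(name): name is "scene" or "top" or "wrist"; returns the picture (480x640x3 uint8, red, green, blue); there is no depth.
- bot.camera_model(name): a dict with "fx", "fy", "cx", "cy" (pixels), "position" and "rotation" of the camera in the world. Camera axes: x right, y up, looking along -z (the intrinsics and any distortion apply to the point x, -y, -z); pixel columns grow to the right and rows downward; lengths in m; the calibration is good to about 2 mm. A picture is of the moment at which its call begins: read the wrist's pose just before it. camera_model takes no time and is no camera call; for the wrist camera it gives the pose at the moment of the call.
A pose or a line that the arm cannot do raises bot.Unreachable and nothing moves.
- bot.close_job(): hands the job in, once; it reports no verdict.
Readings, each from a call of its own:
- bot.read_time(): time.
- bot.read_joint_positions(): joint angles.
- bot.read_qd(): joint speeds.
- bot.read_joint_efforts(): joint torques, N m.
- bot.read_tcp_pos(): TCP position.
- bot.read_eef_rot(): TCP orientation.
- bot.read_contact_force(): force on the tool from outside, world axes, zero at the start.
- bot.read_ft_torque(): the same for the moment, N m.
- bot.read_finger_gap(): finger opening in m.
Only numpy, scipy, OpenCV 4.12 (cv2) and the standard library are available. Lean on these libraries where they do the work, as an engineer would, in place of code of your own. Each camera call takes 0.05 s, during which the arm holds its last target. There are 200 camera calls.

## Working session

There is one attempt and no reset: what is moved stays moved. The work goes in short steps, each a Python script; the robot and the scene stay as the last script left them, time stands still between calls to the robot, and variables do not carry over. Pictures are saved under pics/ and viewed, about 8 in all and at most 12, crops included, and the job is handed in when it is done.

```bash
mkdir -p pics; ls; python3 - <<'E'
from plant import bot
import cv2,numpy as np
for n in("scene","top"):
    im=bot.read_camera(n); cv2.imwrite(f"pics/{n}0.png",im[:,:,::-1]); m=bot.camera_model(n); print(n,m)
print(bot.read_time())
E
```

```text
pics
scene {'fx': 486.6264199502954, 'fy': 486.6264199502954, 'cx': 323.36310006765825, 'cy': 244.21515296010566, 'position': array([ 0.21101234, -0.17829861,  0.57299201]), 'rotation': array([[ 0.83387352,  0.34756215, -0.42878376],
       [-0.55194079,  0.53075574, -0.64316383],
       [ 0.00404004,  0.77298053,  0.63441688]])}
top {'fx': 448.08480772085755, 'fy': 448.08480772085755, 'cx': 317.57925103113104, 'cy': 232.6874952616805, 'position': array([0.51360297, 0.37370986, 0.8902015 ]), 'rotation': array([[ 1.55804806e-02,  9.96392365e-01, -8.34236344e-02],
       [-9.99877009e-01,  1.56757533e-02,  4.87110993e-04],
       [ 1.79308199e-03,  8.34057846e-02,  9.96514054e-01]])}
0.1
```

View pics/top0.png

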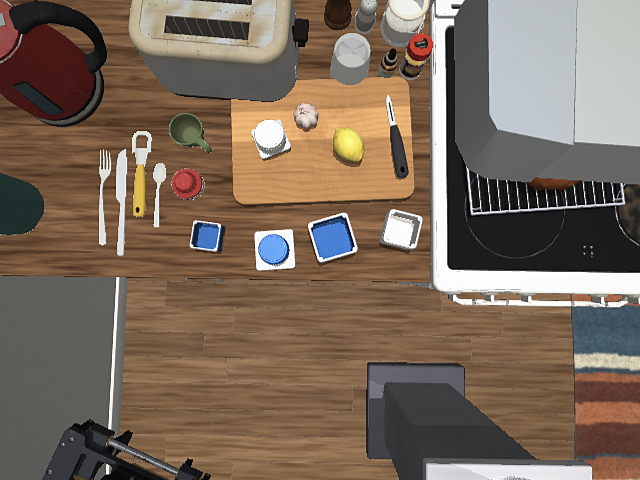

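View pics/scene0.png

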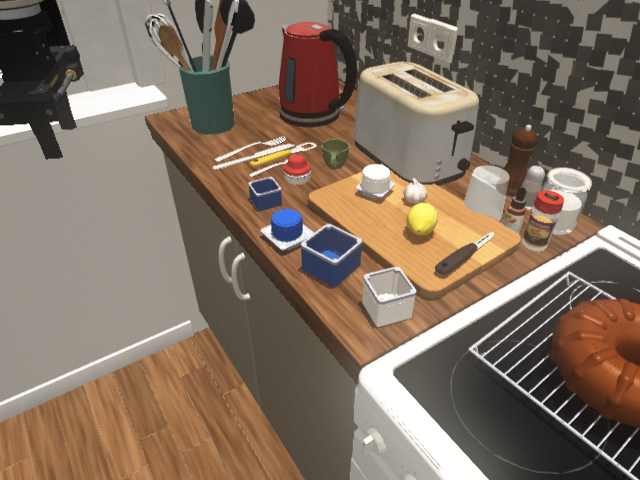

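The top view shows the lid set at about (274,249), the matching blue tin at (333,238), the white tin at (401,230), and a smaller look-alike tin at (207,236). The scene view agrees: the set is upright and next to the tin.

```bash
cat > h.py <<'E'
from plant import bot
import cv2,numpy as np
def ray(m,uv,z):
    d=m["rotation"]@np.array([(uv[0]-m["cx"])/m["fx"],-(uv[1]-m["cy"])/m["fy"],-1.])
    p=m["position"]; return p+d*(z-p[2])/d[2]
def proj(m,p):
    q=m["rotation"].T@(np.asarray(p)-m["position"]); return np.array([m["cx"]+m["fx"]*q[0]/-q[2],m["cy"]-m["fy"]*q[1]/-q[2]])
def masks(im):
    h=cv2.cvtColor(im,cv2.COLOR_RGB2HSV); H,S,V=cv2.split(h)
    blue=((H>95)&(H<130)&(S>110)&(V>40)).astype(np.uint8)*255
    bright=((S<60)&(V>140)).astype(np.uint8)*255
    return blue,bright
def square(m,im,near,z,which="both",rad=70):
    """outer square found nearest the pixel 'near': centre, sides, yaw in the plane z"""
    b,w=masks(im); k={"both":b|w,"blue":b,"bright":w}[which]
    k=cv2.morphologyEx(k,cv2.MORPH_OPEN,np.ones((2,2)))
    cs=[c for c in cv2.findContours(k,cv2.RETR_EXTERNAL,cv2.CHAIN_APPROX_NONE)[0] if cv2.contourArea(c)>300]
    c=min(cs,key=lambda c:np.linalg.norm(cv2.minAreaRect(c)[0]-np.array(near)))
    P=np.array([ray(m,q[0]+0.0,z)[:2] for q in c])
    (ctr,sz,a)=cv2.minAreaRect((P*1000).astype(np.float32))
    a=(a+45)%90-45
    return np.array(ctr)/1000,np.array(sz),a
def down(yaw):  # tool z down, tool y (jaws) at angle yaw from world x
    y=np.array([np.cos(yaw),np.sin(yaw),0]); z=np.array([0,0,-1.]); return np.column_stack([np.cross(y,z),y,z])
E
python3 - <<'E'
from h import *
im=cv2.imread("pics/top0.png")[:,:,::-1].copy(); m=bot.camera_model("top")
print("tin",square(m,im,(333,238),.056)); print("white",square(m,im,(401,230),.056)); print("small",square(m,im,(207,236),.04))
print("flange",square(m,im,(274,249),.015)); print("cap",square(m,im,(274,249),.049,"blue"))
s=cv2.imread("pics/scene0.png")[:,:,::-1].copy(); ms=bot.camera_model("scene")
print("cap scene(centroid)",square(ms,s,(287,224),.049,"blue"), square(ms,s,(287,224),.015,"both"))
R=bot.read_eef_rot(); print(R.round(3))
for nm,p in(("set",square(m,im,(274,249),.015)[0]),("tin",square(m,im,(333,238),.056)[0])):
  for yd in range(-180,180,30):
    q=bot.ik([*p,.12],down(np.radians(yd))); print(nm,yd,None if q is None else np.round(q,2))
E
```

```text
tin (array([0.57444037, 0.34386874]), array([78.5582962 , 77.96133423]), 17.360685348510742)
white (array([0.59164581, 0.2130788 ]), array([64.87795258, 64.46304321]), -13.280326843261719)
small (array([0.57406201, 0.58210205]), array([60.74084091, 54.2221756 ]), -6.850715637207031)
flange (array([0.55107697, 0.45531427]), array([76.65413666, 76.58531952]), 4.827147960662842)
cap (array([0.55020599, 0.45368671]), array([52.58525467, 54.58614349]), 0.9006167650222778)
cap scene(centroid) (array([0.54063275, 0.43392767]), array([91.84889984, 54.12936783]), -31.557186126708984) (array([0.57525464, 0.42100992]), array([110.68908691, 186.60568237]), 24.429317474365234)
[[-0.923  0.386 -0.   ]
 [ 0.386  0.923 -0.001]
 [-0.    -0.001 -1.   ]]
set -180 [-0.68  0.53 -0.11  1.4   0.06  1.22  2.35]
set -150 [-0.09  0.79 -1.1   1.36  0.7   1.4   2.49]
set -120 [-1.46  0.85  1.21  1.44 -0.8   1.39 -2.32]
set -90 [-1.14  0.58  0.57  1.43 -0.32  1.23 -2.11]
set -60 [-1.08  0.56  0.48  1.42 -0.27  1.22 -1.62]
set -30 [-1.03  0.55  0.41  1.42 -0.22  1.21 -1.12]
set 0 [-0.98  0.54  0.33  1.42 -0.18  1
[... 189 characters left out ...]
5  1.41 -0.03  1.21  1.36]
set 150 [-0.73  0.53 -0.03  1.4   0.02  1.21  1.85]
tin -180 [-0.58  0.44 -0.03  1.53  0.01  1.17  2.53]
tin -150 [ 0.13  0.7  -1.1   1.49  0.63  1.34  2.64]
tin -120 [-1.38  0.76  1.21  1.57 -0.73  1.32 -2.17]
tin -90 [-1.03  0.49  0.58  1.56 -0.28  1.18 -1.97]
tin -60 [-0.98  0.47  0.51  1.56 -0.24  1.17 -1.47]
tin -30 [-0.94  0.47  0.45  1.55 -0.21  1.17 -0.97]
tin 0 [-0.9   0.46  0.39  1.55 -0.18  1.17 -0.47]
tin 30 [-0.84  0.45  0.32  1.55 -0.15  1.17  0.03]
tin 60 [-0.79  0.44  0.24  1.54 -0.11  1.17  0.52]
tin 90 [-0.75  0.44  0.19  1.54 -0.09  1.17  1.03]
tin 120 [-0.7   0.44  0.12  1.54 -0.06  1.17  1.53]
tin 150 [-0.64  0.44  0.04  1.54 -0.02  1.17  2.03]
```

```bash
python3 - <<'E'
from h import *
out=[]
for n,p in(("tin",(.574,.344)),("set",(.551,.455))):
    bot.move_pose([*p,.22],down(0.0)); m=bot.camera_model("wrist"); im=bot.read_camera("wrist")
    cv2.imwrite(f"pics/w_{n}.png",im[:,:,::-1]); np.save(f"pics/w_{n}.npy",m,allow_pickle=True); out.append(im)
    print(n,m["position"],m["rotation"].round(3).tolist(),bot.read_tcp_pos(),"proj",proj(m,[.574,.344,.056]),proj(m,[.551,.455,.015]),bot.read_time())
cv2.imwrite("pics/w_both.png",cv2.resize(np.hstack(out),(800,300))[:,:,::-1])
E
```

```text
tin [0.57216227 0.41470488 0.3821776 ] [[1.0, -0.005, -0.001], [0.006, 0.967, 0.253], [-0.0, -0.253, 0.967]] [0.57265405 0.34619809 0.21986533] proj [326.56077529 219.37911976] [300.80393298  84.53021987] 1.675
set [0.54888041 0.52604507 0.38164457] [[1.0, -0.005, -0.001], [0.006, 0.967, 0.254], [-0.0, -0.254, 0.967]] [0.55053792 0.45560491 0.21975498] proj [351.22146354 338.65659522] [326.62721266 210.15482857] 2.25
```

View pics/w_both.png

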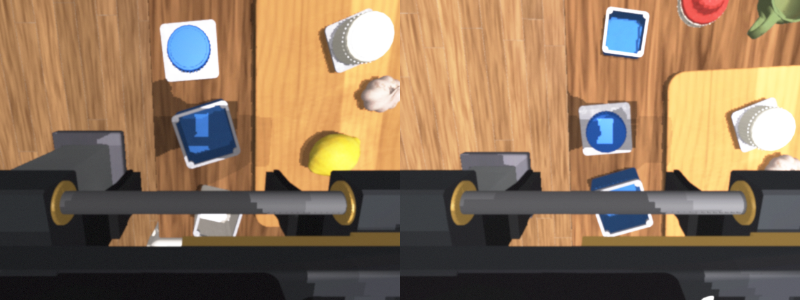

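The wrist views show the tin near (326,213) and the set near (328,206) in full-resolution pixels, upright and with no obstacles. I'll measure them and compare with the top view.

```bash
python3 - <<'E'
from h import *
L=lambda n:(np.load(f"pics/w_{n}.npy",allow_pickle=True).item(),cv2.imread(f"pics/w_{n}.png")[:,:,::-1].copy())
import h
def mk(im):
    H,S,V=cv2.split(cv2.cvtColor(im,cv2.COLOR_RGB2HSV))
    return ((H>95)&(H<130)&(S>90)&(V>30)).astype(np.uint8)*255,((S<70)&(V>95)).astype(np.uint8)*255
h.masks=mk
m,im=L("tin"); print(m["fx"]); print("tin/1",square(m,im,(326,215),.056)); print("set/1",square(m,im,(303,80),.015))
print("cap/1",square(m,im,(303,76),.049,"blue"))
m,im=L("set"); print("set/2",square(m,im,(328,208),.015)); print("cap/2",square(m,im,(328,208),.049,"blue")); print("small/2",square(m,im,(360,50),.043))
E
```

```text
396.26622000782976
tin/1 (array([0.5773476 , 0.34610791]), array([77.88469696, 81.14657593]), 17.233558654785156)
set/1 (array([0.55431696, 0.45621176]), array([77.41356659, 77.80987549]), 5.1165571212768555)
cap/1 (array([0.55436652, 0.45519244]), array([55.05776596, 54.14489746]), -10.0843505859375)
set/2 (array([0.55417108, 0.45718951]), array([77.22399139, 77.67371368]), 4.909014701843262)
cap/2 (array([0.55424432, 0.45986685]), array([56.49542999, 54.05719757]), -0.6221694946289062)
small/2 (array([0.57692908, 0.58597424]), array([56.10112762, 54.77283478]), -6.59954833984375)
```

Top and wrist views disagree by about 3 mm in absolute terms, which is within calibration. They agree to under 1 mm on the tin relative to the set: (+23.2, -111.4) mm and 12.4°. I'll use the mean for the grasp and carry the relative move over.

```bash
python3 - <<'E'
from h import *
p=[.5527,.4560]; R=down(0.)
bot.move_gripper(.080,25)
bot.move_pose([*p,.09],R); print(bot.move_straight([*p,.0215],rate=.06,threshold=6),bot.read_tcp_pos())
bot.move_gripper(0.04,25); print("gap",bot.read_finger_gap(),bot.read_contact_force())
bot.move_straight([*p,.15],rate=.08); bot.wait(.2)
print("gap",bot.read_finger_gap(),bot.read_tcp_pos(),bot.read_contact_force(),bot.read_time())
bot.move_straight([p[0]+.0232,p[1]-.1114,.15],down(np.radians(12.4)),rate=.1); bot.wait(.2)
m=bot.camera_model("wrist"); im=bot.read_camera("wrist"); s=bot.read_camera("scene")
np.save("pics/w2.npy",m,allow_pickle=True)
print(bot.read_tcp_pos(),bot.read_time())
cv2.imwrite("pics/w2.png",im[:,:,::-1]);cv2.imwrite("pics/s2.png",s[:,:,::-1])
cv2.imwrite("pics/b2.png",cv2.resize(np.hstack([im,s]),(800,300))[:,:,::-1])
E
```

```text
False [0.5530161  0.45620779 0.02207288]
gap 0.0567202490550637 [-0.4122487   0.06285006  1.43132151]
gap 0.05652861475569125 [0.55261508 0.45594314 0.14972112] [ 0.11015449 -0.19365299 -0.99936274] 7.1
[0.57577811 0.34487927 0.14989968] 8.6917
```

View pics/b2.png

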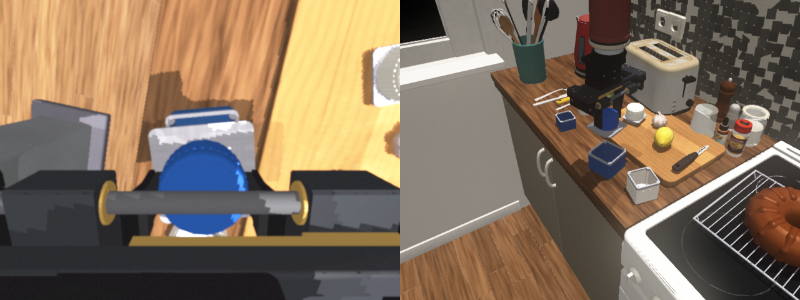

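Set held, with cap and flange in the jaws (gap 56.5 mm, wrist pull 1.0 N, about right for 110 g). I'll zoom in on the far edges of flange and tin to check alignment.

```bash
python3 - <<'E'
import cv2
im=cv2.imread("pics/w2.png")[150:290,210:430]; cv2.imwrite("pics/c2.png",cv2.resize(im,None,fx=3.6,fy=3.6,interpolation=cv2.INTER_NEAREST))
E
```

```text
(no output)
```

View pics/c2.png

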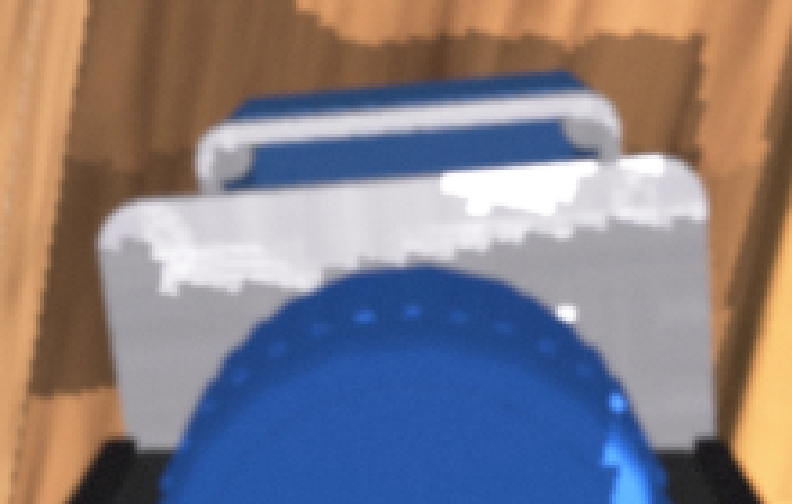

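```bash
python3 - <<'E'
from h import *
m=np.load("pics/w2.npy",allow_pickle=True).item()
f=lambda q:(210+q[0]/3.6,150+q[1]/3.6)
for n,a,b,z in(("flange",(99,203),(708,153),.1403),("flange",(99,203),(708,153),.143),("tin",(197,129),(622,90),.056)):
    A,B=ray(m,f(a),z),ray(m,f(b),z); d=B-A; M=(A+B)/2; L=np.linalg.norm(d); u=d/L; nrm=np.array([u[1],-u[0],0]); print(n,M,L,np.degrees(np.arctan2(d[1],d[0])),"centre",(M+nrm*.038)[:2])
E
```

```text
flange [0.56538593 0.38405493 0.1403    ] 0.07432571337519506 17.267790850661722 centre [0.57666578 0.34776767]
flange [0.56530779 0.38449643 0.143     ] 0.07315818308291741 17.267790850661754 centre [0.57658764 0.34820917]
tin [0.56631666 0.38262469 0.056     ] 0.07641869166171329 17.760017097864118 centre [0.57790783 0.34643568]
```

Residual offset is about 1 mm and 0.5°, so I'll correct for it and lower the set under force guard. Seated TCP height is expected at about 0.066 to 0.0685.

```bash
python3 - <<'E'
from h import *
p=[.5769,.3440]; R=down(np.radians(12.8))
bot.move_straight([*p,.095],R,rate=.08); bot.wait(.15); f0=bot.read_contact_force()
hit=bot.move_straight([*p,.0655],rate=.03,threshold=8); bot.wait(.2)
print(hit,bot.read_tcp_pos(),bot.read_contact_force()-f0,bot.read_ft_torque(),bot.read_finger_gap(),bot.read_time())
m=bot.camera_model("wrist"); im=bot.read_camera("wrist"); s=bot.read_camera("scene"); t=bot.read_camera("top")
for n,i in(("w3",im),("s3",s),("t3",t)): cv2.imwrite(f"pics/{n}.png",i[:,:,::-1])
q=proj(bot.camera_model("scene"),[.577,.344,.06]).astype(int); print(q)
c=s[max(q[1]-75,0):q[1]+75,q[0]-100:q[0]+100]
cv2.imwrite("pics/b3.png",np.hstack([cv2.resize(im,(400,300)),cv2.resize(c,(400,300))])[:,:,::-1])
E
```

```text
False [0.57698257 0.34405968 0.06560787] [-1.29421316 -1.30863468  1.22648778] [-0.07571189  0.06316609 -0.00480166] 0.056481312180868264 11.0167
[332 239]
```

View pics/b3.png

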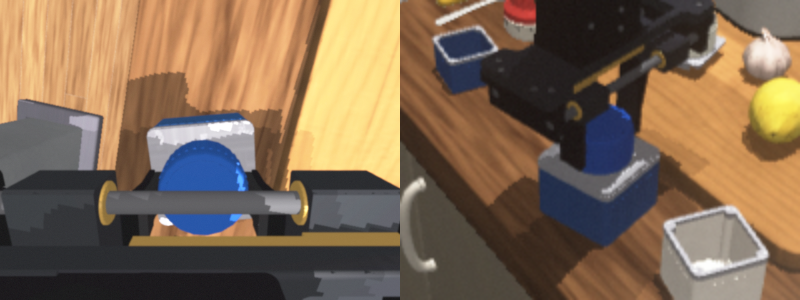

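The set looks seated: flange flush on the blue tin and about 1.2 N unloaded from the wrist. A 1.3 N side load remains, so I'll release, regrip to relax it, and then turn in steps.

```bash
python3 - <<'E'
from h import *
bot.move_gripper(.066); bot.wait(.3); f0=bot.read_contact_force(); t0=bot.read_ft_torque()
p=np.array([.5762,.3433,.0660]); bot.move_straight(p,rate=.03)
bot.move_gripper(.04,20); bot.wait(.1); print("gap",bot.read_finger_gap(),bot.read_contact_force()-f0,bot.read_time())
for k in range(1,5):
    bot.move_straight(p,down(np.radians(12.8+20.5*k)),rate=.05); 
    print(k,bot.read_tcp_pos().round(4),(bot.read_contact_force()-f0).round(2),(bot.read_ft_torque()-t0).round(3),bot.read_time())
bot.wait(.2); t=bot.read_camera("top"); s=bot.read_camera("scene"); w=bot.read_camera("wrist")
for n,i in(("w4",w),("s4",s),("t4",t)): cv2.imwrite(f"pics/{n}.png",i[:,:,::-1])
c=s[239-75:239+75,332-100:332+100]
cv2.imwrite("pics/b4.png",np.hstack([cv2.resize(w,(400,300)),cv2.resize(c,(400,300))])[:,:,::-1])
E
```

```text
gap 0.05669474317478579 [-0.34559009 -0.34323297 -0.01248477] 12.6833
1 [0.5762 0.3432 0.066 ] [ 0.59 -0.8  -0.45] [ 0.038 -0.023  0.031] 13.1917
2 [0.5762 0.3433 0.066 ] [1.11 0.26 0.3 ] [ 0.084 -0.028  0.085] 13.7
3 [0.5762 0.3434 0.0661] [1.34 0.35 0.04] [ 0.289 -0.119  0.035] 14.2083
4 [0.5767 0.3433 0.0662] [3.31 1.38 0.22] [ 0.468 -0.687  0.046] 14.7167
```

View pics/b4.png

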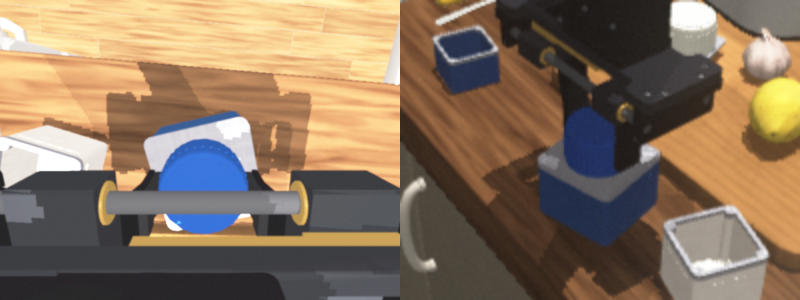

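The tin hasn't turned: the flange edge shows about 13° in the wrist view, as expected after an 82° turn. I'll do a test lift of 12 mm and look, which is still recoverable if the sifter comes along.

```bash
python3 - <<'E'
from h import *
f0=bot.read_contact_force(); p=np.array([.5762,.3433,.0660]); print(f0)
bot.move_straight(p+[0,0,.012],rate=.02); bot.wait(.3); print(bot.read_contact_force()-f0,bot.read_finger_gap(),bot.read_time())
s=bot.read_camera("scene"); w=bot.read_camera("wrist")
for n,i in(("w5",w),("s5",s)): cv2.imwrite(f"pics/{n}.png",i[:,:,::-1])
c=s[239-75:239+75,332-100:332+100]
cv2.imwrite("pics/b5.png",np.hstack([cv2.resize(w,(400,300)),cv2.resize(c,(400,300))])[:,:,::-1])
E
```

```text
[4.12561607 1.38343883 0.85455622]
[-3.71553889 -0.88035085 -1.40431609] 0.05705403591505988 16.1167
```

View pics/b5.png

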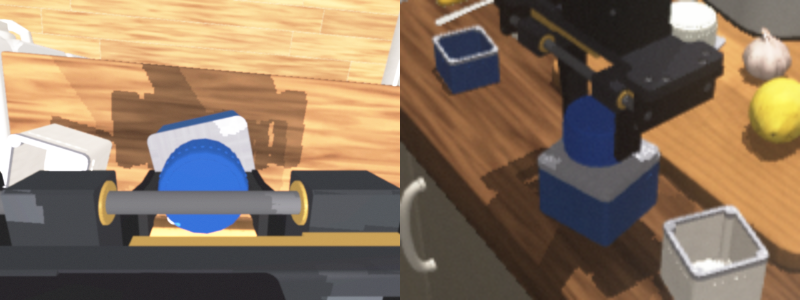

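The flange stayed flush while the cap rose, and the load of about 0.5 N fits the cap alone (0.39 N), not the set (1.08 N). I'll continue the lift and do a final check.

```bash
python3 - <<'E'
from h import *
p=np.array([.5762,.3433,.0660])
bot.move_straight(p+[0,0,.04],rate=.03); bot.move_straight(p+[0,0,.12],rate=.08); bot.wait(.5)
print(bot.read_contact_force(),bot.read_finger_gap(),bot.read_tcp_pos(),bot.read_time())
s=bot.read_camera("scene"); w=bot.read_camera("wrist")
c=s[239-125:239+75,332-133:332+133]
cv2.imwrite("pics/b6.png",np.hstack([cv2.resize(w,(400,300)),cv2.resize(c,(400,300))])[:,:,::-1])
E
```

```text
[-0.81243132  0.21858351  0.32347811] 0.057247398121768905 [0.57619339 0.34328848 0.18595279] 18.95
```

View pics/b6.png

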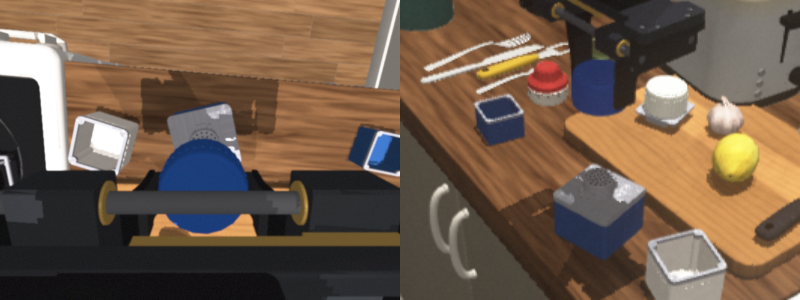

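The sifter sits flush and level in the blue tin, the cap is held well above it, and both tins are upright.

```bash
python3 - <<'E'
from h import *
print(bot.read_finger_gap(),abs(bot.read_qd()).max()); bot.close_job()
E
```

```text
0.05703505275418675 0.0017043376830839843
the job is handed in; nothing more can be done
```

I put the blue-capped set on the 76 mm blue tin, turned the cap 82° anticlockwise, lifted it off alone and handed the job in at about 19 s. No verdict was reported, so what follows is from my own checks.

**Last checks:**
- **Sifter:** the scene picture shows it flush and level in the blue tin.
- **Tins:** both are upright, with no visible shift. I judged this by eye and did not re-measure their positions.
- **Cap:** it is held still in the gripper (gap 57.0 mm, largest joint speed 0.002 rad/s). It was raised 120 mm from its seated position, well over the 35 mm needed.

**Readings that disagreed:**
- **Camera offset:** the top and wrist cameras differed by about 3 mm in absolute position. They agreed to about 1 mm on the tin relative to the set, so I used that and made a 1 mm correction just before lowering.
- **Side load:** placing left about 1.3 N of side load, which I relaxed by releasing and regripping. It rose to about 4 N at the end of the turn and was gone once the cap was lifted.
- **Final wrist force:** the last vertical reading was +0.3 N, where the cap's weight should give about -0.4 N. I took this as sensor noise and relied on the pictures and the finger gap.

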